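Clamp a specimen in the bench vise and lock the bar with its thumb wedge

TASK

Clamp the black specimen block in the bench vise: push the jaw bar up by its knob until the rubber-faced jaw nips the block square against the fixed jaw, lightly (well under 15 N on the block), because the resin chips. Then slide the thumb wedge along its ramp with a firm thumb's push of about 20 N, not much more, so that it jams and stays jammed and the bar is locked with the specimen held. Then let go of it all, and leave the other things on the bench and on the vise where they are.

Things in the scene. Friction and masses are not known exactly. Their poses are not given: they have to be found in the camera images.
- vise: fixed vise: grey plate 150 x 320 x 12 mm, bar along its middle. Origin: on the bench, on the bar's axis; y along the bar to the fixed jaw (face at y=125 mm, 60 wide, top 38 mm over the bench), z up. Bar's guide rail on the +x side, with 2 keepers (top 30 mm) over half the bar at y=-115, -10. Ramp: aluminium strip 105 mm long, top 28 mm, on the -x side, about y=-95..+5. Plate x=-80..70.
- bar: flat steel bar 24 x 12 mm, top 25 mm over the bench, slides along the vise's y only; drag about 2 N, stays where left. A jaw 44 mm wide with a rubber face on its +y end; the face gives 1 mm per 2 N, 3 mm at most. Origin: middle of the uncompressed rubber face, at the plate's top. It starts 25 to 45 mm short of closed; closed on the specimen it is at about y=101 to 103 mm of the vise.
- bar_knob (a point): middle of the upright round black knob on the bar, 17 mm thick, 36 to 66 mm over the bench, 30 mm behind the jaw's rubber face; push it towards the vise's +y (or pinch it) to close the jaw
- wedge: loose steel thumb wedge lying on the plate between bar and ramp: 80 mm long, 13 high (top 25 mm over the bench), 28 wide at the tail and 18 at the nose (taper 1 in 8), nose to +y of the vise. Origin: underside, mid-length, in its straight bar-side face; y to the nose. It starts slack and jams after 20 to 65 mm: the ramp's setting differs from vise to vise, so its place must be felt. A push under 13 N springs loose.
- thumb_plate (a point): middle of the wedge's upright thumb plate at its tail: 24 mm across, 10 mm thick along the bar, 23 to 51 mm over the bench; rear face lies 5 mm behind this point (vise -y side). Push there towards the vise's +y, low down, to slide the wedge in. The push also drags the bar a little way into its rubber face. With a 20 N push the jammed wedge bears on the bar with 10 to 20 N (over 30 is too much).
- specimen: black resin block with a metal inlay, 36 (x) x 24 (y) x 20 mm high, loose on the plate between the two jaws, up to 20 mm short of the fixed jaw and a little askew. Origin: middle of its underside; y along its 24 mm side. The moving jaw pushes it along.
- specimen_center (a point): centre of the specimen block, half-way up (10 mm over the plate); when seated against the fixed jaw it is at y = 113 mm of the vise
- round_mount: bystander: round black resin mount, 30 mm across, 18 high, on the vise plate's +x side; origin under its centre
- driver: bystander: screwdriver 170 mm long with a grey handle, on the bench on the vise's -x side; origin under its middle
- objective: bystander: brass microscope objective, 30 mm across, 45 high; origin under its centre
- slide_box: bystander: flat box with a grey lid, 88 x 103 x 34 mm; origin under its centre
- dish: bystander: clear shallow dish, 90 mm across, 16 high; origin under its centre
- bottle: bystander: white jar with a blue cap, 48 mm across, 90 high; origin under its centre
- tweezers: bystander: steel tweezers 120 mm long, on the bench on the vise's +x side; origin under their middle
Not all that is in view belongs to the job. Several things have the shape of the wedge; the one meant has the colours described above.

How it is judged:
By the outcome, as a careful person would: the job done as asked, in the order asked, and still so for the second after the job is handed in, with the robot touching nothing.
It also fails if it takes over 64 s, if anything falls off the work surface, if the arm or the gripper's body presses on something with over 40 N, if the wrist force passes 120 N, or if a joint passes its speed limit or range.

ROBOT

A 6-joint arm with a two-finger parallel gripper is mounted at the origin on the work surface. World frame = base frame: x ahead of the robot, y to its left, z up, the work surface at z = 0. Lengths are in m, angles in rad, forces in N, time in s.
With the tool pointing down it reaches from about 0.3 to 0.875 m from the base axis. Payload 6.4 kg.
Tool frame: the origin (TCP) lies midway between the tips of the shut fingers; the grasp point (between the pads) lies 19 mm behind it; x points along the fingers, y is the direction in which the jaws open and shut, and the axes are right-handed (so a half turn about x gives the same grasp; the last joint's range is limited). The gripper opens to 85 mm and grips with 20 to 120 N. Pads are 22 mm wide; open, the fingers measure 114 mm over their backs; the gripper's body (76 mm by 85 mm) begins 54 mm behind the grasp point. The pads swing forward as they close: fully open they stand 13 mm farther back than shut.
Start: joints at [-1.446, 0.181, 1.607, -0, 1.354, -0.206], TCP at [0.187, -0.544, 0.231] pointing down, gripper open.
Joint ranges: [-2.99, 2.99], [-0.89, 2.07], [0.3, 2.58], [-1.14, 4.28], [0, 2.63], [-3.12, 3.12]. Speed limits (rad/s): [2.57, 2.57, 3.01, 3.14, 3.14, 3.14].

INTERFACE

Orientations are given as a unit quaternion [w, x, y, z].
In Python, from bench import ctrl gives the robot as it stands.
- The arm moves only by the tool servo_tool, never from a script. Its argument "targets" is a list of rows, each a list of 7 numbers: the turn, a rotation vector about the tool's x, y, z in rad, then the shift along the tool's x, y, z in mm, then the opening, from -1 (shut) to 1 (fully open). A call has exactly 8 rows; each row is the pose to reach, as a shift and turn from the pose measured when the call began, along the tool's axes at that moment; what a row does not reach only later rows make up. A row lasts 1/8 s, in which the tool goes at most 62.5 mm and 10.7 degrees, less where a joint would pass 70% of its speed; a pose out of reach is approached as far as the arm can. A call with a gripper value outside its range is refused whole. The fingers move at their own pace and stop on an object; the grip force is fixed at half the most. Time passes only in rows, so rows that repeat a pose let the fingers close, or fill a call up. It gives the time, the measured TCP pose, the force and the opening at its end, in the units of the state.
- ctrl.get_obs(): the state, without advancing time (a new reading comes with each control period).
- ctrl.camera(name): name is "scene" or "top"; returns a dict with "pixels" (400x640x3 uint8, blue, green, red), "intrinsics" (3x3 intrinsics, pixels), "R" (3x3) and "t" (3): a world point X has camera coordinates R X + t. Camera axes: x right, y down, z forward; pixel columns grow to the right and rows downward; lengths in m; the calibration is good to about 2 mm. A picture is of the moment at which its call begins. There is no depth.
- ctrl.hand_in(): hands the job in, once; it reports no verdict.
The state is a dict: "time_s": time; "q": joint angles; "dq": joint speeds; "joint_efforts": joint torques, N m; "eef_pos": TCP position; "eef_rot": TCP orientation; "wrist_force": force on the tool from outside, world axes, zero at the start; "torque": the same for the moment, N m; "opening": opening from 0.0 (shut) to 1.0 (fully open).
Only numpy, scipy, OpenCV 4.12 (cv2) and the standard library are available. Lean on these libraries where they do the work, as an engineer would, in place of code of your own. Each camera call takes 0.05 s, during which the arm holds its last target.

## Working session

There is one attempt and no reset: what is moved stays moved. The work goes in short steps, Python scripts to look and compute and a tool call to move; the robot and the scene stay as the last step left them, time stands still between calls to the robot, and variables do not carry over. Pictures are saved under pics/ and viewed, and the job is handed in when it is done.

Besides the shell and the picture viewer there is one more tool, called by a JSON object that holds its "op" and its "data". servo_tool: Moves the arm, as the interface text tells. Its arguments: {"type":"object","properties":{"targets":{"type":"array","items":{"type":"array","items":{"type":"number"}}}},"required":["targets"]}

```bash
mkdir -p pics; ls
python3 - <<'E'
from bench import ctrl
import cv2,pickle
o=ctrl.get_obs();print(o)
for n in("scene","top"):
    c=ctrl.camera(n);cv2.imwrite(f"pics/{n}0.png",c["pixels"]);pickle.dump(c,open(f"{n}0.pkl","wb"));print(n,c["intrinsics"],c["R"],c["t"])
E
```

```text
pics
{'time_s': 0.0, 'q': array([-1.44624539e+00,  1.81583605e-01,  1.60802611e+00, -2.31105734e-05,
        1.35381645e+00, -2.06294623e-01]), 'dq': array([ 0.00056704,  0.00019274,  0.00093412,  0.0014689 , -0.00165379,
        0.0011063 ]), 'joint_efforts': array([-3.72823473e-03, -4.44877839e+01, -3.51335406e+01, -6.49549311e-04,
        9.11752169e-03, -5.47944197e-06]), 'eef_pos': array([ 0.18672459, -0.54323267,  0.23035149]), 'eef_rot': array([ 0.11579248,  0.69747188,  0.11708854, -0.69743484]), 'wrist_force': array([-0.43294142, -1.16178816, -0.31957775]), 'torque': array([ 0.01755031, -0.026817  , -0.05094963]), 'opening': 0.9993312961291553}
scene [[504.874422     0.         318.52164369]
 [  0.         504.874422   206.37064062]
 [  0.           0.           1.        ]] [[-0.87373994  0.48638984  0.00185491]
 [ 0.39895978  0.71885354 -0.56928085]
 [-0.27822583 -0.49666338 -0.82214103]] [ 0.48122745 -0.1898959   1.669873  ]
top [[366.76107841   0.         323.42109007]
 [  0.         366.76107841 196.52809833]
 [  0.           0.           1.        ]] [[ 0.02489121 -0.99904769 -0.035835  ]
 [-0.99562512 -0.02154472 -0.09092003]
 [ 0.09006139  0.03794133 -0.99521324]] [0.01605727 0.56540185 0.87347182]
```

View pics/scene0.png

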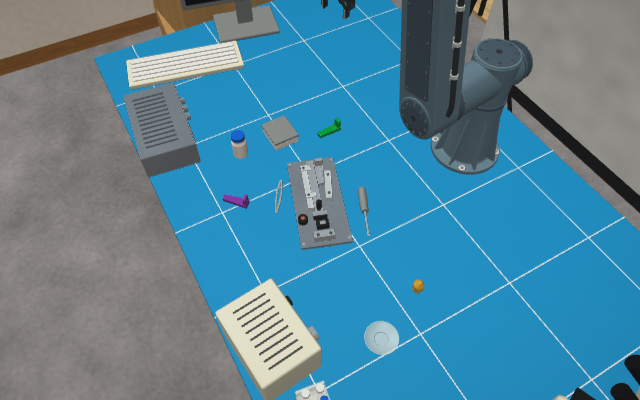

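View pics/top0.png

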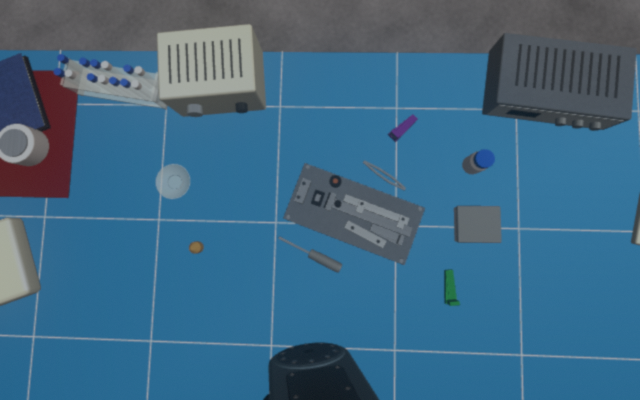

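Run:
```python
import cv2
a=cv2.imread("pics/top0.png")[150:275,275:435];cv2.imwrite("pics/topc.png",cv2.resize(a,(800,625)[:2] if 0 else (768,600),interpolation=cv2.INTER_CUBIC))
a=cv2.imread("pics/scene0.png")[150:255,270:382];cv2.imwrite("pics/scenec.png",cv2.resize(a,(640,600),interpolation=cv2.INTER_CUBIC))
```

```text
(no output)
```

View pics/topc.png

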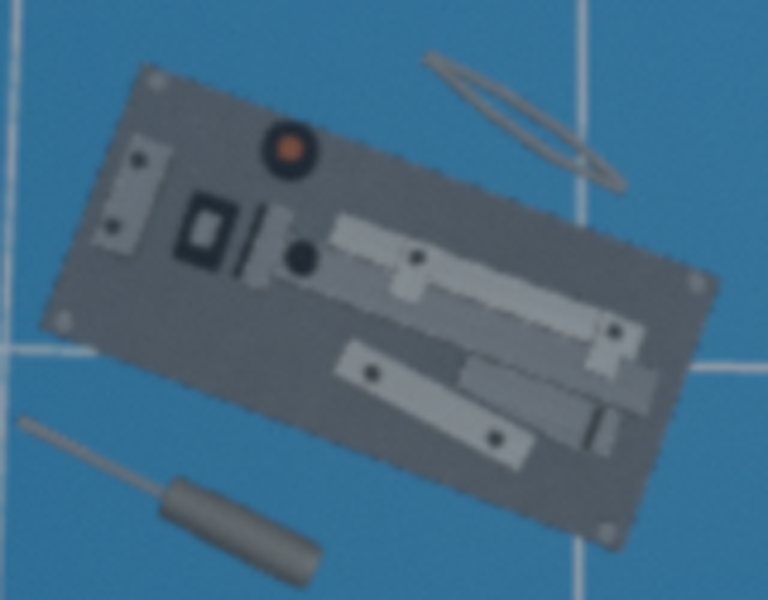

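View pics/scenec.png

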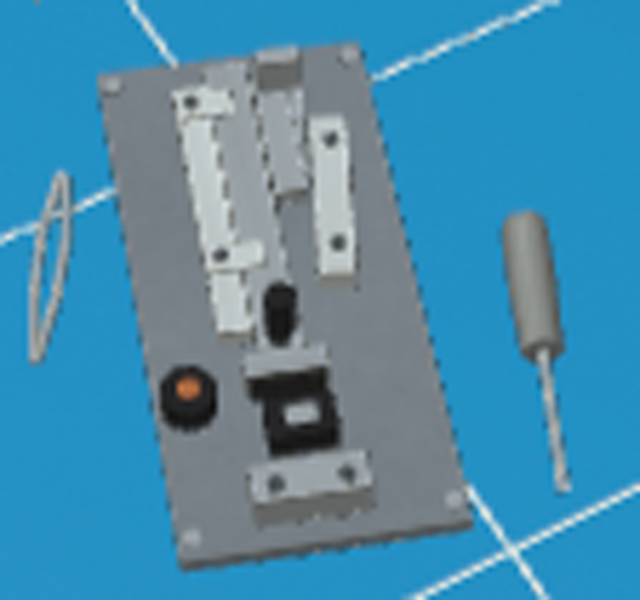

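```bash
cat > h.py <<'E'
import numpy as np,cv2,pickle
def P(c): return c["intrinsics"],c["R"],c["t"]
def ray(c,uv):
    K,R,t=P(c); d=R.T@np.linalg.solve(K,[uv[0],uv[1],1.]); return -R.T@t,d
def onz(c,uv,z):
    o,d=ray(c,uv); return o+d*(z-o[2])/d[2]
def tri(cs,uvs):
    A=np.zeros((3,3));b=np.zeros(3)
    for c,uv in zip(cs,uvs):
        o,d=ray(c,uv);d=d/np.linalg.norm(d);M=np.eye(3)-np.outer(d,d);A+=M;b+=M@o
    return np.linalg.solve(A,b)
def proj(c,X):
    K,R,t=P(c);p=K@(R@np.array(X)+t);return p[:2]/p[2]
def load(s): return pickle.load(open(s+".pkl","rb"))
def plate(c,z=.012,win=None):
    """corners of plate: non-blue region in the window"""
    im=c["pixels"];hsv=cv2.cvtColor(im,cv2.COLOR_BGR2HSV)
    m=(hsv[...,1]<110).astype(np.uint8)
    w=np.zeros_like(m);x0,y0,x1,y1=win;w[y0:y1,x0:x1]=m[y0:y1,x0:x1]
    w=cv2.morphologyEx(w,cv2.MORPH_OPEN,np.ones((7,7),np.uint8))
    cn=max(cv2.findContours(w,cv2.RETR_EXTERNAL,cv2.CHAIN_APPROX_NONE)[0],key=cv2.contourArea)
    return cn
E
python3 - <<'E'
from h import *
T=load("top0");S=load("scene0")
for c,w,n in((T,(280,155,430,268),"t"),(S,(284,150,356,252),"s")):
    cn=plate(c,win=w)
    pts=np.array([onz(c,p[0]*1.0,.012)[:2] for p in cn])
    r=cv2.minAreaRect((pts*1000).astype(np.float32));print(n,r,cv2.boxPoints(r))
# from crop-clicks
tc=lambda x,y:(275+(x+.5)/4.8-.5,150+(y+.5)/4.8-.5)
sc=lambda x,y:(270+(x+.5)/(640/112)-.5,150+(y+.5)/(600/105)-.5)
for a in[(148,62),(718,280),(620,550),(40,328)]: print(onz(T,tc(*a),.012)*1000)
for a in[(182,570),(100,76),(358,42),(472,522)]: print(onz(S,sc(*a),.012)*1000)
print("knobtop T",onz(T,tc(301,257),.066)*1000,"S",onz(S,sc(281,296),.066)*1000, tri((T,S),(tc(301,257),sc(281,296))))
E
```

```text
t ((526.413818359375, -44.981231689453125), (318.4502868652344, 153.74783325195312), 70.82931518554688) [[ 401.51608  -170.13234 ]
 [ 546.7378   -220.62057 ]
 [ 651.3115     80.169876]
 [ 506.08984   130.65811 ]]
s ((527.8942260742188, -45.34297180175781), (324.73675537109375, 150.41358947753906), 70.41877746582031) [[ 402.62024 -173.11613]
 [ 544.33496 -223.52617]
 [ 653.1682    82.43019]
 [ 511.4535   132.84023]]
[651.08899953  77.16974521  12.        ]
[ 543.33967699 -218.92154613   12.        ]
[ 405.26335716 -169.77500698   12.        ]
[510.50022219 129.16990499  12.        ]
[652.11227471  81.97538612  12.        ]
[ 542.81896508 -221.5709382    12.        ]
[ 403.74762514 -172.9082239    12.        ]
[511.29662031 128.38437073  12.        ]
knobtop T [546.44304531  -5.16340932  66.        ] S [546.27177925  -6.88856301  66.        ] [ 0.54663836 -0.00539499  0.06802047]
```

```bash
cat >> h.py <<'E'
th=np.radians(70.5)
VY=np.array([np.cos(th),np.sin(th),0]);VX=np.array([np.sin(th),-np.cos(th),0])
VO=np.array([.5271,-.0452,0])+.005*VX
def v(X): d=np.asarray(X)-VO; return np.round(1000*np.array([d@VX,d@VY,d[2]]),1)
def w(x,y,z): return VO+(x*VX+y*VY)/1000+np.array([0,0,z/1000])
def crop(c,b,f,fn,pts=()):
    x0,y0,x1,y1=b;a=cv2.resize(c["pixels"][y0:y1,x0:x1],None,fx=f,fy=f,interpolation=cv2.INTER_CUBIC)
    for p in pts:
        q=((np.array(proj(c,p))-[x0,y0]+.5)*f-.5).round().astype(int);cv2.circle(a,tuple(int(k) for k in q),2,(0,0,255),-1)
    cv2.imwrite(fn,a)
E
python3 - <<'E'
from h import *
T=load("top0");S=load("scene0")
print(-T["R"].T@T["t"],-S["R"].T@S["t"])
tc=lambda x,y:(275+(x+.5)/4.8-.5,150+(y+.5)/4.8-.5)
sc=lambda x,y:(270+(x+.5)/(640/112)-.5,150+(y+.5)/(600/105)-.5)
print("knob",v(tri((T,S),(tc(301,257),sc(281,296)))))
print("thumb T",v(onz(T,tc(608,430),.051)),"S",v(onz(S,sc(279,53),.051)))
print("spec T",v(onz(T,tc(207,231),.032)),"S",v(onz(S,sc(301,412),.032)), v(tri((T,S),(tc(207,231),sc(301,412)))))
print("nose T",v(onz(T,tc(468,357),.025)),v(onz(T,tc(459,384),.025)),"S",v(onz(S,sc(272,195),.025)),v(onz(S,sc(305,188),.025)))
print("jawtop T",v(onz(T,tc(266,245),.038)), "fixed", v(onz(T,tc(160,200),.038)))
pl=[w(x,y,12) for x in(-80,70) for y in(-160,160)]+[w(x,125,38) for x in(-30,30)]+[w(x,y,25) for x in (-12,12) for y in(-60,-20)]
crop(T,(275,150,435,275),4.8,"pics/tm.png",pl);crop(S,(270,150,382,255),5.7,"pics/sm.png",pl)
from scipy.spatial.transform import Rotation as Ro
q=[0.11579248,  0.69747188,  0.11708854, -0.69743484];print(Ro.from_quat(q[1:]+q[:1]).as_matrix().round(3))
E
```

```text
[ 0.48386252 -0.00491729  0.92127248] [0.96083027 0.73180797 1.26387437]
knob [ 0.1 44.  68. ]
thumb T [ -25.1 -125.3   51. ] S [ -27.6 -128.6   51. ]
spec T [-2.3 94.3 32. ] S [-1.8 91.8 32. ] [-2.  93.9 35.1]
nose T [-14.8 -51.7  25. ] [-29.2 -52.1  25. ] S [-11.  -52.6  25. ] [-29.4 -54.3  25. ]
jawtop T [ 1.2 63.5 38. ] fixed [  3.6 121.7  38. ]
[[-0.     0.325 -0.946]
 [ 0.002 -0.946 -0.325]
 [-1.    -0.002 -0.   ]]
```

View pics/tm.png

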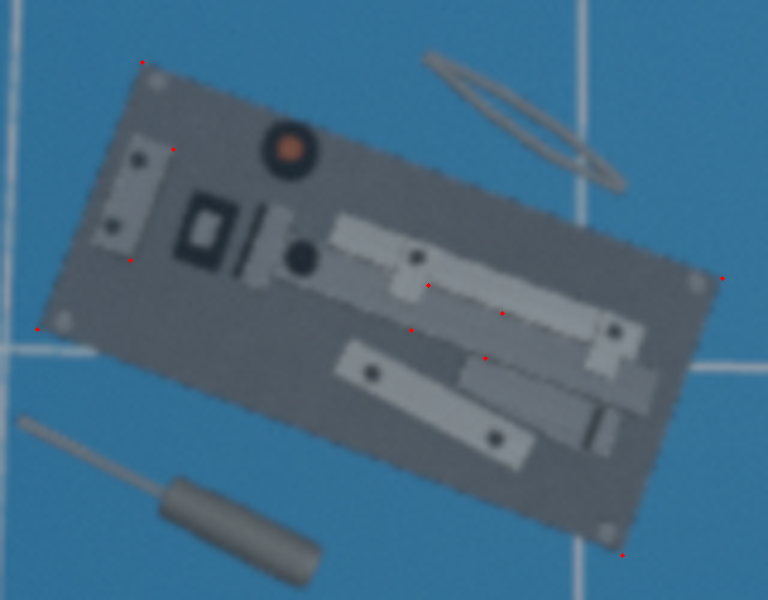

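View pics/sm.png

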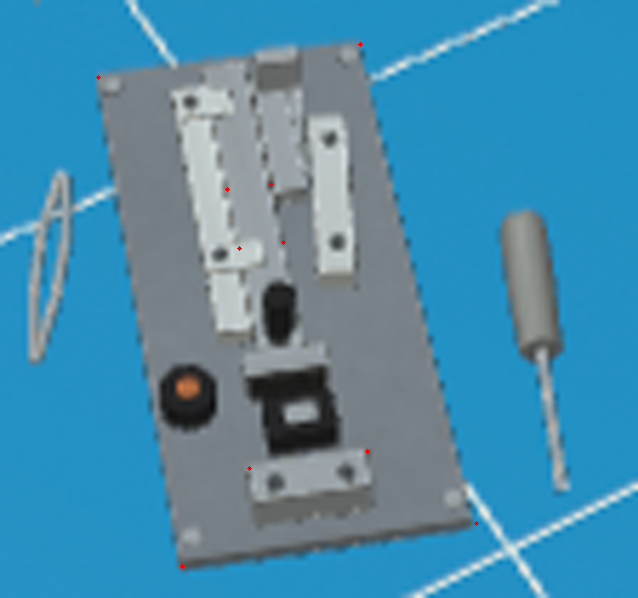

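```bash
cat >> h.py <<'E'
from scipy.spatial.transform import Rotation as Ro
def rel(o,target,tilt=0.0):
    """shift (mm) and turn to TCP target, tool x down, y=VX, z=-VY; tilt: tip leads to +VY by tilt rad"""
    q=o["eef_rot"];R=Ro.from_quat([q[1],q[2],q[3],q[0]])
    D=np.column_stack([[0,0,-1.],VX,-VY])
    D=Ro.from_rotvec(VX*tilt).as_matrix()@D   # + about VX: (0,0,-1) -> +VY
    rv=(R.inv()*Ro.from_matrix(D)).as_rotvec()
    sh=R.inv().apply(np.asarray(target)-o["eef_pos"])*1000
    return rv.round(3),sh.round(1)
def st(o):
    f=o["wrist_force"];return "t%.2f TCPv %s F(vx,vy,z) %.1f %.1f %.1f op %.2f"%(o["time_s"],v(o["eef_pos"]),f@VX,f@VY,f[2],o["opening"])
E
python3 - <<'E'
from h import *
from bench import ctrl
o=ctrl.get_obs();print(st(o));print(rel(o,w(0,10,100)))
E
```

```text
t0.10 TCPv [-159.6 -583.2  230.5] F(vx,vy,z) -0.6 -0.2 -0.0 op 1.00
(array([-0.9  , -0.001,  0.001]), array([ 131.2, -365.1, -493.8]))
```

{"op": "servo_tool", "data": {"targets": [[-0.1,0,0,0,-30,-40,-1],[-0.2,0,0,0,-65,-90,-1],[-0.3,0,0,0,-100,-140,-1],[-0.4,0,0,0,-140,-190,-1],[-0.5,0,0,10,-180,-243,-1],[-0.6,0,0,20,-220,-297,-1],[-0.7,0,0,30,-260,-351,-1],[-0.8,0,0,40,-300,-405,-1]]}}

```text
time_s: 1.1
eef_pos: [0.4604, -0.1444, 0.1941]
eef_rot: [0.379, 0.597, 0.38, -0.596]
wrist_force: [-0.4, -0.6, 0.6]
opening: -0.0
```

Run:
```python
from h import *
from bench import ctrl
o=ctrl.get_obs();print(st(o));print(rel(o,w(0,10,60)))
```

```text
t1.10 TCPv [ -34.7 -115.8  194.1] F(vx,vy,z) -0.2 -0.7 0.6 op -0.00
(array([-0.097, -0.001,  0.   ]), array([ 134.2,   22.5, -128.4]))
```

{"op": "servo_tool", "data": {"targets": [[-0.03,0,0,10,5,-30,-1],[-0.06,0,0,25,10,-70,-1],[-0.097,0,0,40,18,-105,-1],[-0.097,0,0,70,22,-128,-1],[-0.097,0,0,100,22,-128,-1],[-0.097,0,0,125,22,-128,-1],[-0.097,0,0,134,22,-128,-1],[-0.097,0,0,134,22,-128,-1]]}}

```text
time_s: 2.1
eef_pos: [0.5342, -0.0375, 0.0598]
eef_rot: [0.407, 0.577, 0.409, -0.577]
wrist_force: [0.2, 0.4, 0.5]
opening: 0.002
```

Run:
```python
from h import *
from bench import ctrl
o=ctrl.get_obs();print(st(o));print(rel(o,w(0,10,41)))
T=ctrl.camera("top");S=ctrl.camera("scene")
crop(T,(275,150,435,275),4.8,"pics/t2.png");crop(S,(270,130,390,250),5,"pics/s2.png")
```

```text
t2.10 TCPv [-0.9  9.6 59.8] F(vx,vy,z) 0.0 0.5 0.5 op 0.00
(array([ 0.   , -0.001,  0.002]), array([18.8,  0.9, -0.4]))
```

View pics/s2.png

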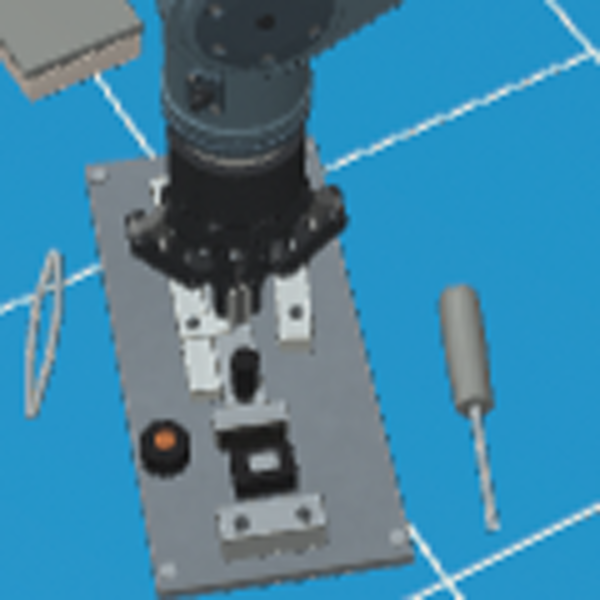

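View pics/t2.png

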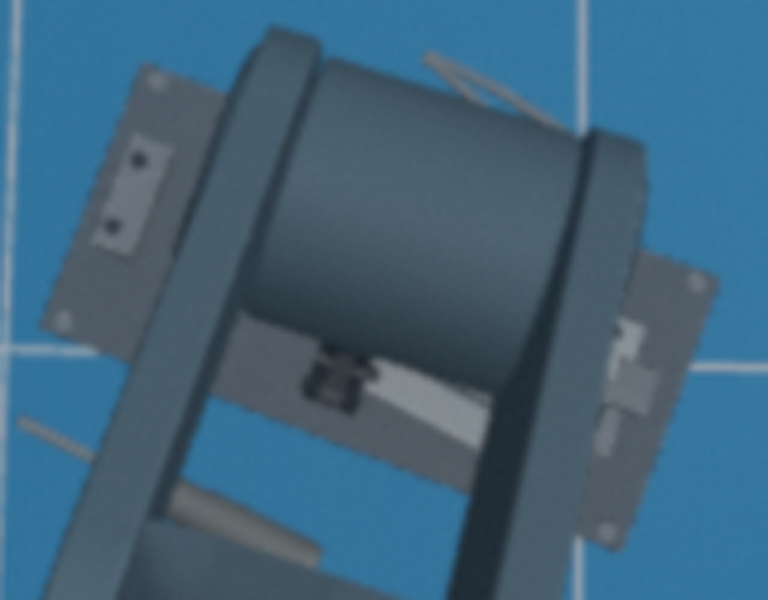

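{"op": "servo_tool", "data": {"targets": [[0,0,0,7,1,0,-1],[0,0,0,14,1,0,-1],[0,0,0,19,1,0,-1],[0,0,0,19,1,-4,-1],[0,0,0,19,1,-8,-1],[0,0,0,19,1,-12,-1],[0,0,0,19,1,-16,-1],[0,0,0,19,1,-20,-1]]}}

```text
time_s: 3.2
eef_pos: [0.543, -0.0194, 0.0424]
eef_rot: [0.408, 0.578, 0.408, -0.577]
wrist_force: [-1.3, -2.2, 0.8]
opening: 0.001
```

Run:
```python
from h import *
from bench import ctrl
o=ctrl.get_obs();print(st(o));print(rel(o,w(0,45,41)))
S=ctrl.camera("scene");crop(S,(270,130,390,250),5,"pics/s3.png")
```

```text
t3.20 TCPv [ 1.4 29.7 42.4] F(vx,vy,z) -0.5 -2.5 0.8 op 0.00
(array([ 0.001, -0.001, -0.001]), array([  1.4,  -1.4, -15.3]))
```

View pics/s3.png

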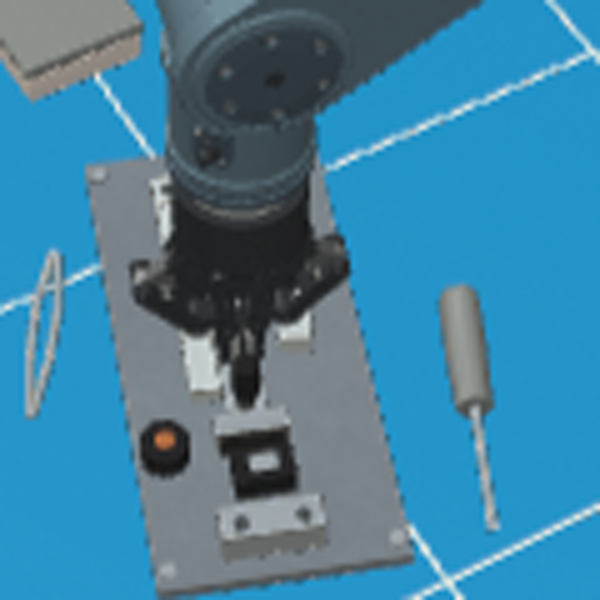

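{"op": "servo_tool", "data": {"targets": [[0,0,0,0,-1,-2,-1],[0,0,0,0,-1,-4,-1],[0,0,0,0,-1,-6,-1],[0,0,0,0,-1,-8,-1],[0,0,0,0,-1,-10,-1],[0,0,0,0,-1,-12,-1],[0,0,0,0,-1,-14,-1],[0,0,0,0,-1,-15,-1]]}}

```text
time_s: 4.25
eef_pos: [0.5473, -0.0042, 0.0424]
eef_rot: [0.408, 0.578, 0.408, -0.577]
wrist_force: [0.4, -3.1, 1.0]
opening: -0.002
```

Run:
```python
from h import *
from bench import ctrl
o=ctrl.get_obs();print(st(o));print(rel(o,w(0,50,41)))
S=ctrl.camera("scene");crop(S,(270,130,390,250),5,"pics/s4.png")
```

```text
t4.25 TCPv [ 0.3 45.3 42.4] F(vx,vy,z) 1.4 -2.8 1.0 op -0.00
(array([ 0.001, -0.001, -0.001]), array([ 1.4, -0.3, -4.7]))
```

View pics/s4.png

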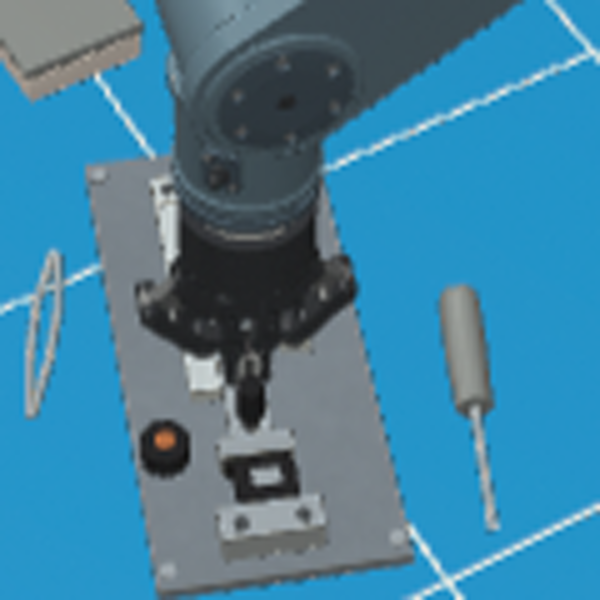

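{"op": "servo_tool", "data": {"targets": [[0,0,0,0,0,-0.6,-1],[0,0,0,0,0,-1.2,-1],[0,0,0,0,0,-1.8,-1],[0,0,0,0,0,-2.4,-1],[0,0,0,0,0,-3,-1],[0,0,0,0,0,-3.6,-1],[0,0,0,0,0,-4,-1],[0,0,0,0,0,-4,-1]]}}

```text
time_s: 5.3
eef_pos: [0.5486, -0.0003, 0.0424]
eef_rot: [0.408, 0.578, 0.408, -0.577]
wrist_force: [0.7, -1.5, 1.1]
opening: -0.002
```

Run:
```python
from h import *
from bench import ctrl
o=ctrl.get_obs();print(st(o))
S=ctrl.camera("scene");crop(S,(295,190,355,250),10,"pics/s5.png")
```

```text
t5.30 TCPv [ 0.2 49.5 42.4] F(vx,vy,z) 1.2 -1.2 1.1 op -0.00
```

View pics/s5.png

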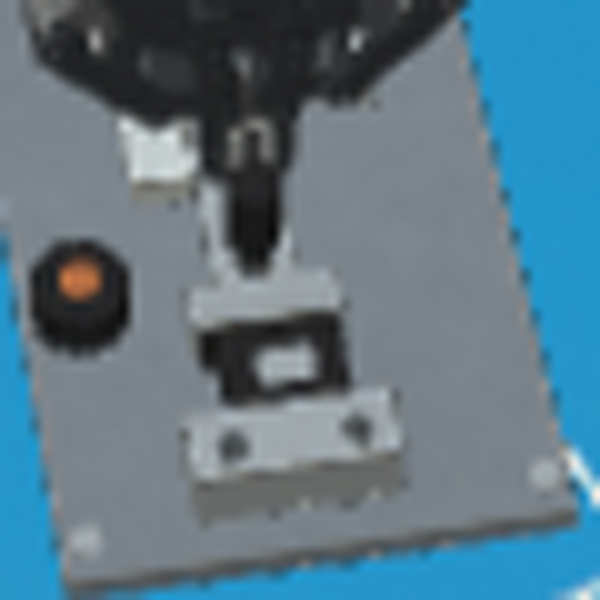

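{"op": "servo_tool", "data": {"targets": [[0,0,0,0,0,-0.5,-1],[0,0,0,0,0,-1,-1],[0,0,0,0,0,-1.5,-1],[0,0,0,0,0,-2,-1],[0,0,0,0,0,-2,-1],[0,0,0,0,0,-2,-1],[0,0,0,0,0,-2,-1],[0,0,0,0,0,-2,-1]]}}

```text
time_s: 6.35
eef_pos: [0.5492, 0.0017, 0.0423]
eef_rot: [0.408, 0.578, 0.408, -0.577]
wrist_force: [1.0, -1.5, 1.2]
opening: -0.002
```

Run:
```python
from h import *
from bench import ctrl
o=ctrl.get_obs();print(st(o))
```

```text
t6.35 TCPv [ 0.2 51.6 42.3] F(vx,vy,z) 1.4 -1.1 1.2 op -0.00
```

{"op": "servo_tool", "data": {"targets": [[0,0,0,0,0,-0.2,-1],[0,0,0,0,0,-0.4,-1],[0,0,0,0,0,-0.5,-1],[0,0,0,0,0,-0.7,-1],[0,0,0,0,0,-0.8,-1],[0,0,0,0,0,-1,-1],[0,0,0,0,0,-1.2,-1],[0,0,0,0,0,-1.4,-1]]}}

```text
time_s: 7.35
eef_pos: [0.5496, 0.003, 0.0423]
eef_rot: [0.408, 0.578, 0.408, -0.577]
wrist_force: [-0.0, -4.0, 1.0]
opening: -0.002
```

Run:
```python
from h import *
from bench import ctrl
o=ctrl.get_obs();print(st(o))
S=ctrl.camera("scene");crop(S,(295,190,355,250),10,"pics/s6.png")
```

```text
t7.35 TCPv [ 0.2 52.9 42.3] F(vx,vy,z) 1.3 -3.8 1.0 op -0.00
```

View pics/s6.png

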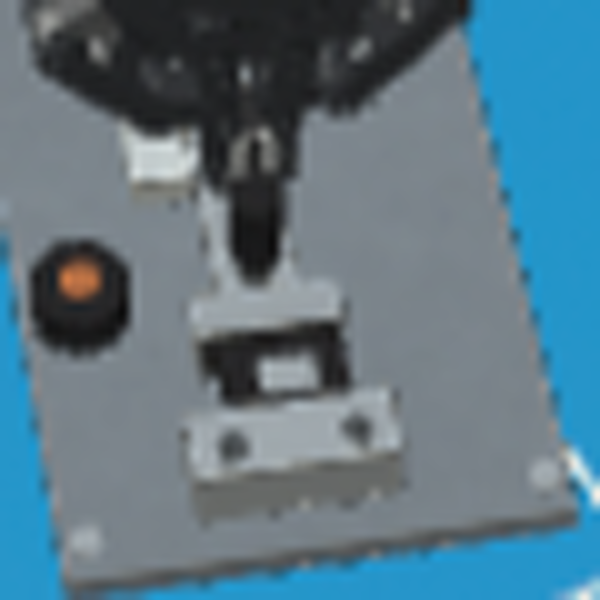

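{"op": "servo_tool", "data": {"targets": [[0,0,0,0,0,-0.2,-1],[0,0,0,0,0,-0.4,-1],[0,0,0,0,0,-0.6,-1],[0,0,0,0,0,-0.8,-1],[0,0,0,0,0,-1,-1],[0,0,0,0,0,-1,-1],[0,0,0,0,0,-1,-1],[0,0,0,0,0,-1,-1]]}}

```text
time_s: 8.4
eef_pos: [0.5499, 0.0039, 0.0423]
eef_rot: [0.408, 0.578, 0.408, -0.577]
wrist_force: [-0.3, -3.0, 1.0]
opening: -0.001
```

Run:
```python
from h import *
from bench import ctrl
o=ctrl.get_obs();print(st(o))
```

```text
t8.40 TCPv [ 0.1 53.9 42.3] F(vx,vy,z) 0.8 -2.9 1.0 op -0.00
```

{"op": "servo_tool", "data": {"targets": [[0,0,0,0,0,-0.1,-1],[0,0,0,0,0,-0.2,-1],[0,0,0,0,0,-0.3,-1],[0,0,0,0,0,-0.4,-1],[0,0,0,0,0,-0.6,-1],[0,0,0,0,0,-0.7,-1],[0,0,0,0,0,-0.8,-1],[0,0,0,0,0,-1,-1]]}}

```text
time_s: 9.4
eef_pos: [0.5502, 0.0045, 0.0423]
eef_rot: [0.408, 0.578, 0.408, -0.577]
wrist_force: [-1.4, -6.0, 0.9]
opening: -0.001
```

Run:
```python
from h import *
from bench import ctrl
o=ctrl.get_obs();print(st(o))
S=ctrl.camera("scene");crop(S,(295,190,355,250),10,"pics/s7.png")
```

```text
t9.40 TCPv [ 0.2 54.6 42.3] F(vx,vy,z) 0.7 -6.1 0.9 op -0.00
```

View pics/s7.png

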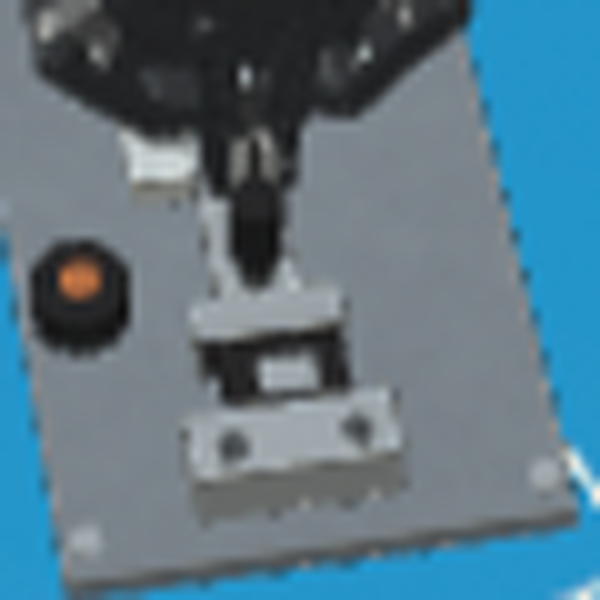

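{"op": "servo_tool", "data": {"targets": [[0,0,0,0,0,1,-1],[0,0,0,0,0,5,-1],[0,0,0,0,0,12,-1],[0,0,0,-20,-4,25,-1],[0,0,0,-50,-10,60,-1],[0,0,0,-60,-20,110,-1],[0,0,0,-60,-26,160,-1],[0,0,0,-60,-26,200,-1]]}}

```text
time_s: 10.45
eef_pos: [0.4578, -0.1767, 0.1023]
eef_rot: [0.408, 0.578, 0.408, -0.577]
wrist_force: [0.8, -0.0, -0.1]
opening: -0.0
```

Run:
```python
from h import *
from bench import ctrl
o=ctrl.get_obs();print(st(o));print(rel(o,w(-26,-162,60)),rel(o,w(-26,-162,30),.15))
S=ctrl.camera("scene");crop(S,(270,130,390,250),5,"pics/s8.png",[w(x,125,38) for x in(-30,30)]+[w(0,103-30,66)])
T=ctrl.camera("top");crop(T,(275,150,435,275),4.8,"pics/t8.png",[w(x,y,12) for x in(-80,70) for y in(-160,160)])
```

```text
t10.45 TCPv [ -26.4 -147.1  102.3] F(vx,vy,z) 0.7 0.2 -0.1 op -0.00
(array([ 0.   , -0.001, -0.001]), array([42.3,  0.3, 14.9])) (array([ 0.   ,  0.149, -0.001]), array([72.3,  0.3, 15. ]))
```

View pics/s8.png

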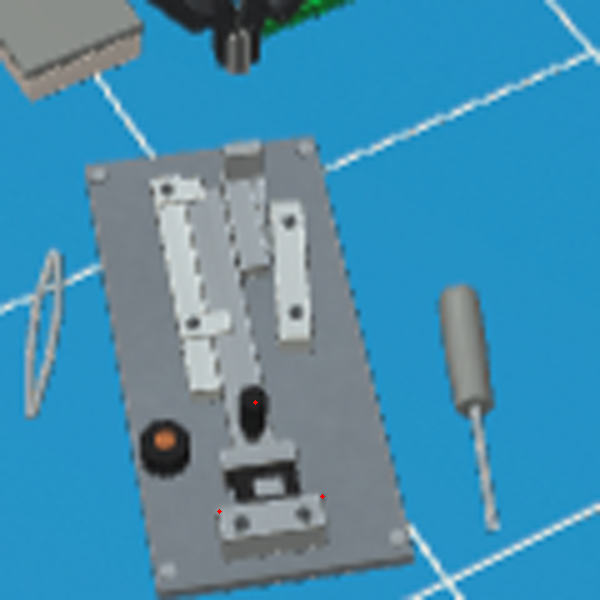

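View pics/t8.png

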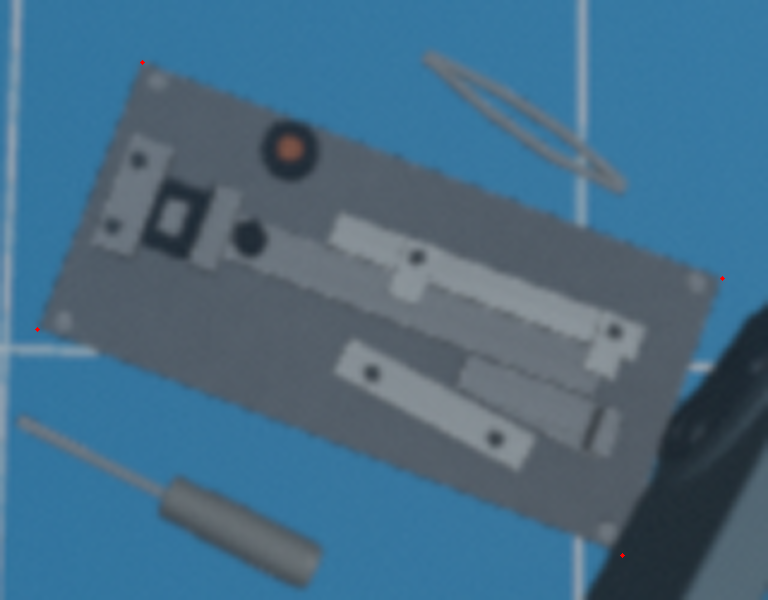

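{"op": "servo_tool", "data": {"targets": [[0,0.05,0,10,0,15,-1],[0,0.1,0,25,0,15,-1],[0,0.15,0,40,0,15,-1],[0,0.15,0,55,0,15,-1],[0,0.15,0,65,0,15,-1],[0,0.15,0,71,0,15,-1],[0,0.15,0,71,0,15,-1],[0,0.15,0,71,0,15,-1]]}}

```text
time_s: 11.55
eef_pos: [0.4535, -0.1928, 0.0318]
eef_rot: [0.376, 0.62, 0.436, -0.533]
wrist_force: [-0.0, -1.1, -0.1]
opening: 0.005
```

Run:
```python
from h import *
from bench import ctrl
o=ctrl.get_obs();print(st(o));print(rel(o,w(-26,-142,30),.15))
S=ctrl.camera("scene");crop(S,(270,120,390,240),5,"pics/s9.png")
T=ctrl.camera("top");crop(T,(275,150,435,275),4.8,"pics/t9.png")
c=T
K=T
tc=lambda x,y:(275+(x+.5)/4.8-.5,150+(y+.5)/4.8-.5)
print("knob",v(onz(T,tc(249,238),.066)),v(onz(S,(270+254.5/5-.5,130+393/5),.066)))
```

```text
t11.55 TCPv [ -25.1 -163.7   31.8] F(vx,vy,z) 0.4 -1.1 -0.1 op 0.00
(array([-0.003,  0.   , -0.003]), array([  5. ,  -0.9, -21.2]))
knob [-0.4 71.2 66. ] [-0.1 68.4 66. ]
```

View pics/s9.png

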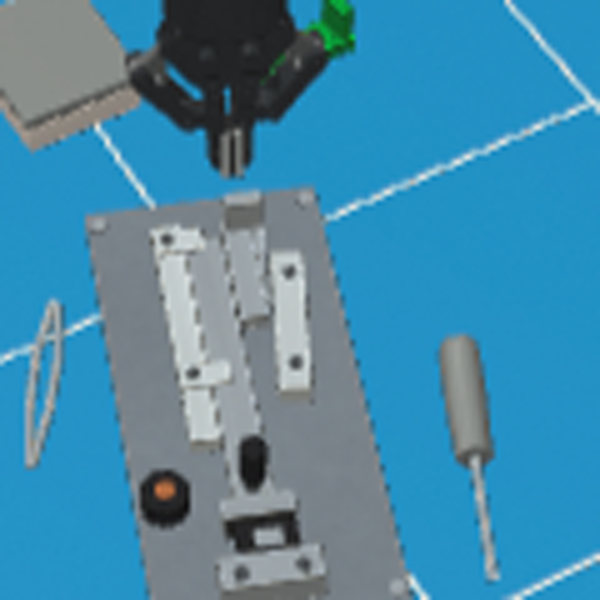

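{"op": "servo_tool", "data": {"targets": [[0,0,0,2,-0.5,-3,-1],[0,0,0,3,-1,-6,-1],[0,0,0,3.5,-1,-9,-1],[0,0,0,4,-1,-12,-1],[0,0,0,4.4,-1,-15,-1],[0,0,0,4.7,-1,-18,-1],[0,0,0,5,-1,-20,-1],[0,0,0,5.2,-1,-22,-1]]}}

```text
time_s: 12.65
eef_pos: [0.4602, -0.1713, 0.03]
eef_rot: [0.376, 0.62, 0.436, -0.533]
wrist_force: [-0.7, -0.6, -0.6]
opening: 0.002
```

Run:
```python
from h import *
from bench import ctrl
o=ctrl.get_obs();print(st(o));print(rel(o,w(-26,-132,30),.15))
S=ctrl.camera("scene");crop(S,(270,120,390,240),5,"pics/s10.png")
```

```text
t12.65 TCPv [ -26.  -141.2   30. ] F(vx,vy,z) -0.4 -0.8 -0.6 op 0.00
(array([-0.003,  0.   , -0.003]), array([ 1.4, -0. , -9.1]))
```

View pics/s10.png

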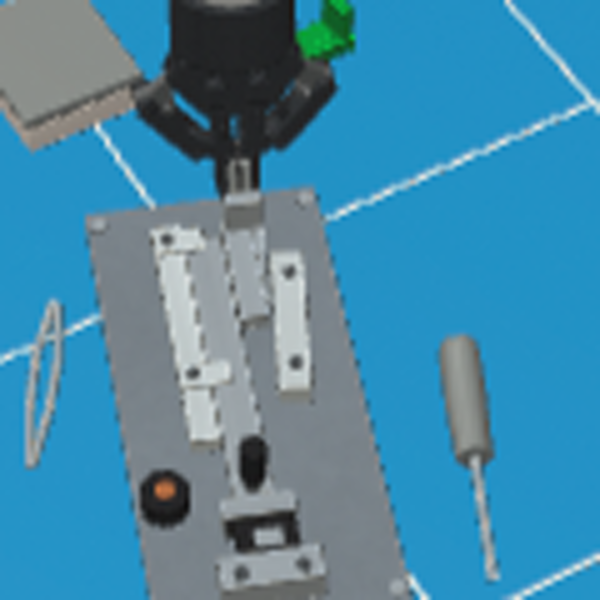

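{"op": "servo_tool", "data": {"targets": [[0,0,0,0.1,0,-1,-1],[0,0,0,0.3,0,-2,-1],[0,0,0,0.5,0,-3,-1],[0,0,0,0.6,0,-4,-1],[0,0,0,0.8,0,-5,-1],[0,0,0,0.9,0,-6,-1],[0,0,0,1.1,0,-7,-1],[0,0,0,1.2,0,-8,-1]]}}

```text
time_s: 13.7
eef_pos: [0.463, -0.1634, 0.0301]
eef_rot: [0.376, 0.62, 0.436, -0.533]
wrist_force: [-0.5, -1.4, 0.3]
opening: -0.003
```

Run:
```python
from h import *
from bench import ctrl
o=ctrl.get_obs();print(st(o));print(rel(o,w(-26,-132,30),.15))
S=ctrl.camera("scene");crop(S,(270,120,390,240),5,"pics/s11.png")
```

```text
t13.70 TCPv [ -26.  -132.8   30.1] F(vx,vy,z) 0.0 -1.5 0.3 op -0.00
(array([-0.003,  0.   , -0.003]), array([ 0.2, -0. , -0.8]))
```

View pics/s11.png

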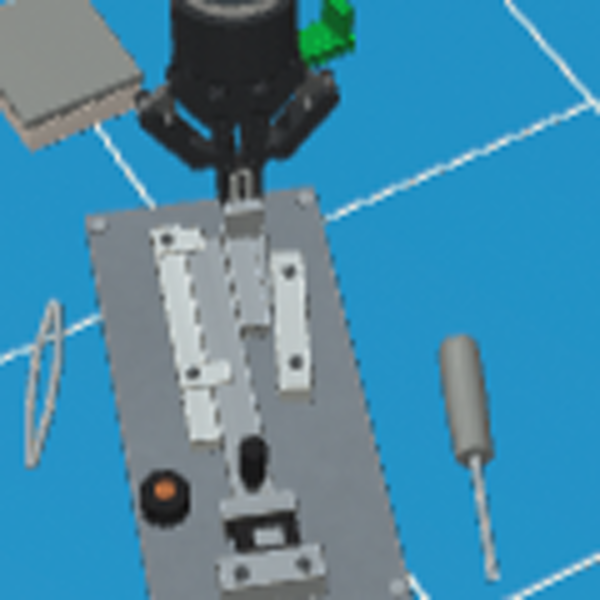

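{"op": "servo_tool", "data": {"targets": [[0,0,0,0.1,0,-1,-1],[0,0,0,0.3,0,-2,-1],[0,0,0,0.5,0,-3,-1],[0,0,0,0.6,0,-4,-1],[0,0,0,0.8,0,-5,-1],[0,0,0,0.9,0,-6,-1],[0,0,0,1.1,0,-7,-1],[0,0,0,1.2,0,-8,-1]]}}

```text
time_s: 14.75
eef_pos: [0.4657, -0.1556, 0.0301]
eef_rot: [0.376, 0.62, 0.436, -0.533]
wrist_force: [-0.1, -1.4, 0.8]
opening: -0.002
```

```bash
cat > s.py <<'E'
from h import *
from bench import ctrl
o=ctrl.get_obs();print(st(o))
E
python3 s.py
```

```text
t14.75 TCPv [ -26.  -124.6   30.1] F(vx,vy,z) 0.3 -1.3 0.8 op -0.00
```

Now finer steps.

{"op": "servo_tool", "data": {"targets": [[0,0,0,0,0,-0.4,-1],[0,0,0,0.1,0,-0.8,-1],[0,0,0,0.2,0,-1.2,-1],[0,0,0,0.2,0,-1.6,-1],[0,0,0,0.3,0,-2,-1],[0,0,0,0.4,0,-2.4,-1],[0,0,0,0.4,0,-2.8,-1],[0,0,0,0.5,0,-3.2,-1]]}}

```text
time_s: 15.75
eef_pos: [0.4668, -0.1525, 0.03]
eef_rot: [0.376, 0.62, 0.436, -0.533]
wrist_force: [-0.7, -1.8, 0.4]
opening: -0.002
```

{"op": "servo_tool", "data": {"targets": [[0,0,0,0,0,-0.3,-1],[0,0,0,0.1,0,-0.6,-1],[0,0,0,0.1,0,-0.9,-1],[0,0,0,0.2,0,-1.2,-1],[0,0,0,0.2,0,-1.5,-1],[0,0,0,0.3,0,-1.8,-1],[0,0,0,0.3,0,-2.1,-1],[0,0,0,0.4,0,-2.4,-1]]}}

```text
time_s: 16.75
eef_pos: [0.4677, -0.1502, 0.03]
eef_rot: [0.376, 0.62, 0.436, -0.533]
wrist_force: [-0.7, -1.2, 0.8]
opening: 0.002
```

{"op": "servo_tool", "data": {"targets": [[0,0,0,0,0,-0.4,-1],[0,0,0,0.1,0,-0.8,-1],[0,0,0,0.2,0,-1.2,-1],[0,0,0,0.2,0,-1.6,-1],[0,0,0,0.3,0,-2,-1],[0,0,0,0.4,0,-2.4,-1],[0,0,0,0.4,0,-2.7,-1],[0,0,0,0.4,0,-3,-1]]}}

```text
time_s: 17.75
eef_pos: [0.4686, -0.1473, 0.0301]
eef_rot: [0.376, 0.62, 0.436, -0.533]
wrist_force: [0.2, -0.9, 0.4]
opening: -0.002
```

```bash
cat >> s.py <<'E'
S=ctrl.camera("scene");crop(S,(270,120,390,240),5,"pics/s12.png")
E
python3 s.py
```

```text
t17.75 TCPv [ -26.  -115.8   30.1] F(vx,vy,z) 0.5 -0.8 0.4 op -0.00
```

View pics/s12.png

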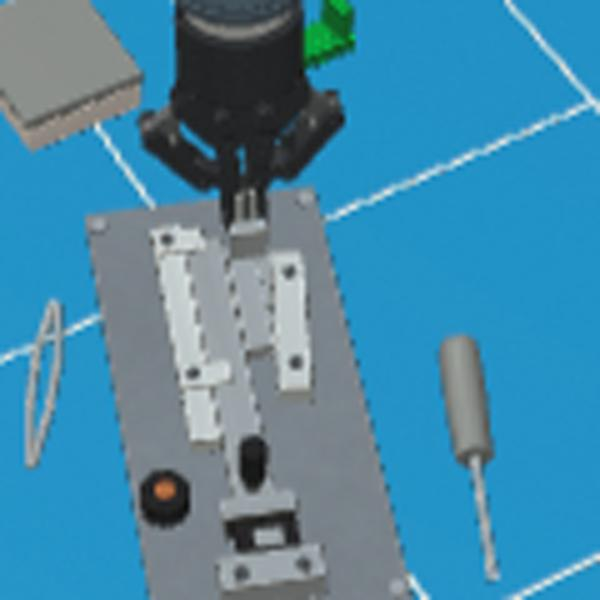

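{"op": "servo_tool", "data": {"targets": [[0,0,0,0,0,-0.4,-1],[0,0,0,0.1,0,-0.8,-1],[0,0,0,0.2,0,-1.2,-1],[0,0,0,0.2,0,-1.6,-1],[0,0,0,0.3,0,-2,-1],[0,0,0,0.4,0,-2.4,-1],[0,0,0,0.4,0,-2.7,-1],[0,0,0,0.4,0,-3,-1]]}}

```text
time_s: 18.8
eef_pos: [0.4699, -0.1446, 0.0302]
eef_rot: [0.376, 0.62, 0.436, -0.532]
wrist_force: [0.4, -2.2, -0.9]
opening: -0.003
```

{"op": "servo_tool", "data": {"targets": [[0,0,0,0,0,-0.4,-1],[0,0,0,0.1,0,-0.8,-1],[0,0,0,0.2,0,-1.2,-1],[0,0,0,0.2,0,-1.6,-1],[0,0,0,0.3,0,-2,-1],[0,0,0,0.4,0,-2.4,-1],[0,0,0,0.4,0,-2.7,-1],[0,0,0,0.4,0,-3,-1]]}}

```text
time_s: 19.8
eef_pos: [0.4709, -0.1417, 0.0302]
eef_rot: [0.377, 0.62, 0.436, -0.532]
wrist_force: [1.1, -2.4, -0.2]
opening: 0.003
```

{"op": "servo_tool", "data": {"targets": [[0,0,0,0,0,-0.3,-1],[0,0,0,0.1,0,-0.6,-1],[0,0,0,0.1,0,-0.9,-1],[0,0,0,0.2,0,-1.2,-1],[0,0,0,0.2,0,-1.5,-1],[0,0,0,0.3,0,-1.8,-1],[0,0,0,0.3,0,-2,-1],[0,0,0,0.3,0,-2.2,-1]]}}

```text
time_s: 20.8
eef_pos: [0.4717, -0.1397, 0.0303]
eef_rot: [0.377, 0.62, 0.436, -0.532]
wrist_force: [0.8, -3.0, 0.7]
opening: -0.0
```

```bash
python3 s.py
```

```text
t20.80 TCPv [ -25.7 -107.6   30.3] F(vx,vy,z) 1.8 -2.6 0.7 op -0.00
```

View pics/s12.png

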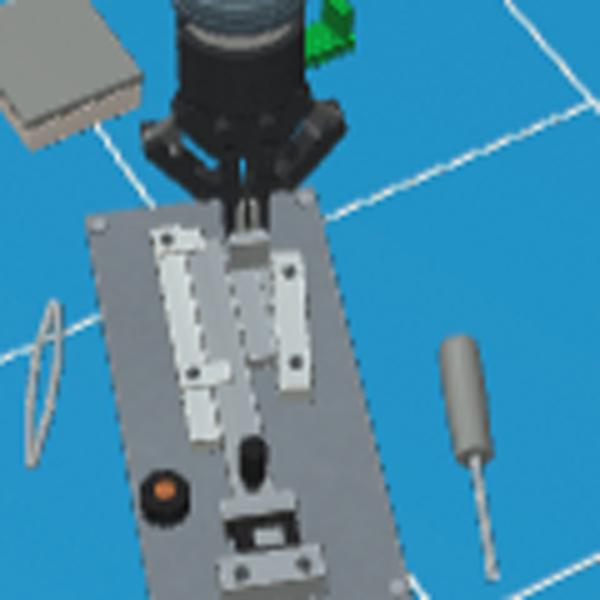

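{"op": "servo_tool", "data": {"targets": [[0,0,0,0,0,-0.3,-1],[0,0,0,0.1,0,-0.6,-1],[0,0,0,0.1,0,-0.9,-1],[0,0,0,0.2,0,-1.2,-1],[0,0,0,0.2,0,-1.4,-1],[0,0,0,0.2,0,-1.6,-1],[0,0,0,0.3,0,-1.8,-1],[0,0,0,0.3,0,-2,-1]]}}

```text
time_s: 21.85
eef_pos: [0.4724, -0.1378, 0.0303]
eef_rot: [0.377, 0.62, 0.436, -0.532]
wrist_force: [-0.3, -2.5, 0.1]
opening: -0.001
```

```bash
python3 s.py
```

```text
t21.85 TCPv [ -25.6 -105.5   30.3] F(vx,vy,z) 0.6 -2.5 0.1 op -0.00
```

{"op": "servo_tool", "data": {"targets": [[0,0,0,0,0,-0.3,-1],[0,0,0,0.1,0,-0.6,-1],[0,0,0,0.1,0,-0.9,-1],[0,0,0,0.2,0,-1.2,-1],[0,0,0,0.2,0,-1.4,-1],[0,0,0,0.2,0,-1.6,-1],[0,0,0,0.3,0,-1.8,-1],[0,0,0,0.3,0,-2,-1]]}}

```text
time_s: 22.9
eef_pos: [0.4731, -0.1364, 0.0304]
eef_rot: [0.377, 0.62, 0.435, -0.533]
wrist_force: [-0.0, -6.4, 0.6]
opening: 0.002
```

```bash
python3 s.py
```

```text
t22.90 TCPv [ -25.4 -103.9   30.4] F(vx,vy,z) 2.1 -6.0 0.6 op 0.00
```

{"op": "servo_tool", "data": {"targets": [[0,0,0,0,0,-0.3,-1],[0,0,0,0.1,0,-0.5,-1],[0,0,0,0.1,0,-0.7,-1],[0,0,0,0.1,0,-0.9,-1],[0,0,0,0.2,0,-1,-1],[0,0,0,0.2,0,-1.1,-1],[0,0,0,0.2,0,-1.2,-1],[0,0,0,0.2,0,-1.2,-1]]}}

```text
time_s: 23.95
eef_pos: [0.4732, -0.1362, 0.0304]
eef_rot: [0.377, 0.62, 0.435, -0.533]
wrist_force: [-2.3, -8.7, 0.5]
opening: 0.002
```

```bash
python3 s.py
```

```text
t23.95 TCPv [ -25.4 -103.8   30.4] F(vx,vy,z) 0.7 -9.0 0.5 op 0.00
```

{"op": "servo_tool", "data": {"targets": [[0,0,0,0.1,0,-0.8,-1],[0,0,0,0.2,0,-1.2,-1],[0,0,0,0.2,0,-1.5,-1],[0,0,0,0.3,0,-1.8,-1],[0,0,0,0.3,0,-2,-1],[0,0,0,0.3,0,-2.1,-1],[0,0,0,0.3,0,-2.2,-1],[0,0,0,0.3,0,-2.2,-1]]}}

```text
time_s: 25.0
eef_pos: [0.4734, -0.136, 0.0305]
eef_rot: [0.378, 0.619, 0.435, -0.534]
wrist_force: [-5.1, -11.1, 1.2]
opening: -0.003
```

```bash
python3 s.py
```

```text
t25.00 TCPv [ -25.3 -103.5   30.5] F(vx,vy,z) -1.1 -12.2 1.2 op -0.00
```

View pics/s12.png

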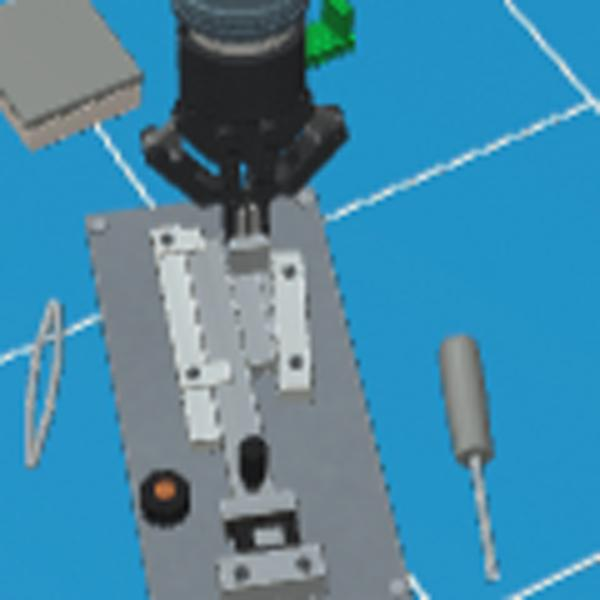

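{"op": "servo_tool", "data": {"targets": [[0,0,0,0.2,0,-1.5,-1],[0,0,0,0.3,0,-2,-1],[0,0,0,0.4,0,-2.4,-1],[0,0,0,0.4,0,-2.7,-1],[0,0,0,0.4,0,-2.9,-1],[0,0,0,0.5,0,-3.1,-1],[0,0,0,0.5,0,-3.2,-1],[0,0,0,0.5,0,-3.2,-1]]}}

```text
time_s: 26.05
eef_pos: [0.4736, -0.1357, 0.0305]
eef_rot: [0.38, 0.617, 0.434, -0.535]
wrist_force: [-8.0, -16.4, 1.9]
opening: 0.0
```

```bash
python3 s.py
```

```text
t26.05 TCPv [ -25.2 -103.2   30.5] F(vx,vy,z) -2.1 -18.1 1.9 op 0.00
```

{"op": "servo_tool", "data": {"targets": [[0,0,0,0.2,0,-1.5,-1],[0,0,0,0.3,0,-2.2,-1],[0,0,0,0.4,0,-2.7,-1],[0,0,0,0.4,0,-3,-1],[0,0,0,0.5,0,-3.2,-1],[0,0,0,0.5,0,-3.4,-1],[0,0,0,0.5,0,-3.5,-1],[0,0,0,0.5,0,-3.5,-1]]}}

```text
time_s: 27.1
eef_pos: [0.4737, -0.1356, 0.0306]
eef_rot: [0.381, 0.616, 0.433, -0.537]
wrist_force: [-9.3, -18.2, 2.9]
opening: -0.004
```

```bash
python3 s.py
```

```text
t27.10 TCPv [ -25.2 -103.1   30.6] F(vx,vy,z) -2.7 -20.2 2.9 op -0.00
```

{"op": "servo_tool", "data": {"targets": [[0,0,0,0,0,0.5,-1],[0,0,0,-0.2,0,1.5,-1],[0,0,0,-0.5,0,4,-1],[0,0,0,-1.5,0,10,-1],[0,0,0,-5,0,25,-1],[0,0,0,-20,0,50,-1],[0,0,0,-50,0,80,-1],[0,0,0,-80,0,110,-1]]}}

```text
time_s: 28.15
eef_pos: [0.4325, -0.2499, 0.0959]
eef_rot: [0.381, 0.616, 0.433, -0.537]
wrist_force: [1.1, -0.3, -0.2]
opening: 0.0
```

Run:
```python
from h import *
from bench import ctrl
o=ctrl.get_obs();print(st(o))
S=ctrl.camera("scene");crop(S,(270,140,390,260),5,"pics/s20.png");cv2.imwrite("pics/s20f.png",S["pixels"])
T=ctrl.camera("top");crop(T,(275,150,435,275),4.8,"pics/t20.png")
```

```text
t28.15 TCPv [ -25.8 -224.5   95.9] F(vx,vy,z) 1.1 0.1 -0.2 op 0.00
```

View pics/s20.png

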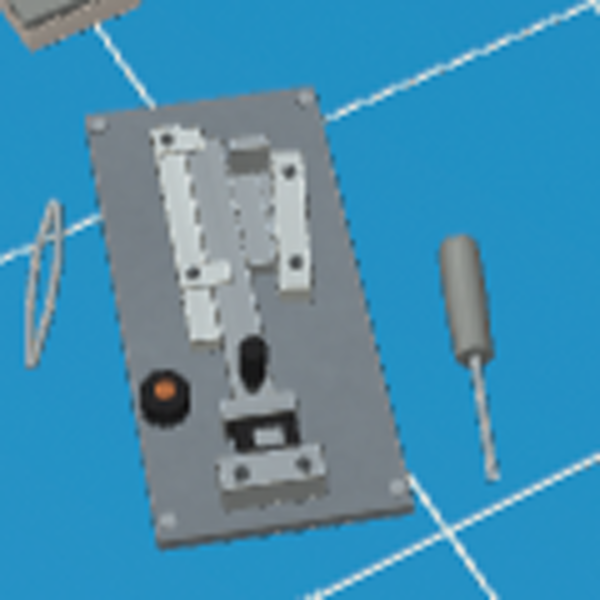

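View pics/t20.png

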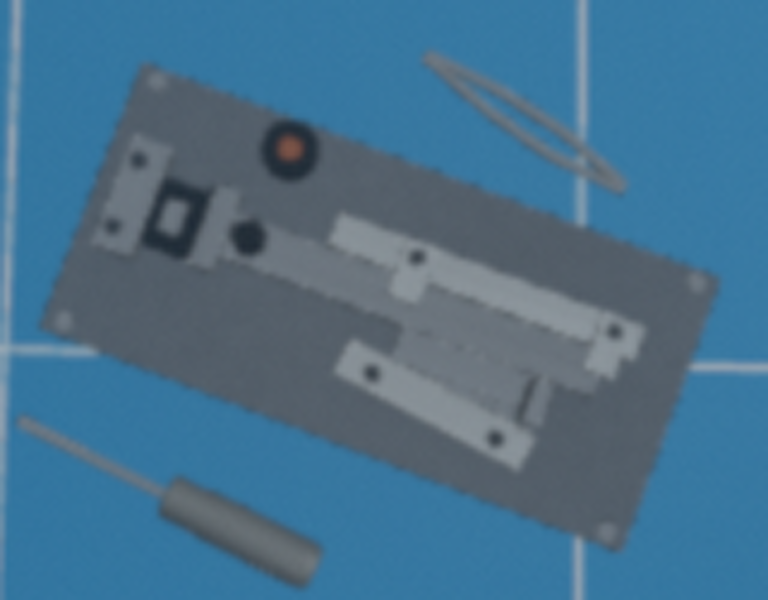

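Run:
```python
from h import *
T=load("top0");S=load("scene0")
tc=lambda x,y:(275+(x+.5)/4.8-.5,150+(y+.5)/4.8-.5)
print("thumb",v(onz(T,tc(539,401),.051)),"knob",v(onz(T,tc(248,238),.066)),"spec",v(onz(T,tc(174,217),.032)),"fixed jaw mid",v(onz(T,tc(151,202),.038)))
a=cv2.cvtColor(cv2.imread("pics/t20.png"),cv2.COLOR_BGR2GRAY)
m=((a<45)*255).astype(np.uint8);m[:, 215:]=0;m[:170]=0;m[270:]=0;m[:,:125]=0
cn=max(cv2.findContours(m,0,1)[0],key=cv2.contourArea)
r=cv2.minAreaRect(cn);print(r)
q=[onz(T,tc(*p),.032) for p in cv2.boxPoints(r)];print([v(x) for x in q])
```

```text
thumb [-23.9 -89.2  51. ] knob [-0.6 71.6 66. ] spec [ -1.6 112.6  32. ] fixed jaw mid [  1.  125.6  38. ]
((168.0, 242.0), (18.0, 40.0), 90.0)
[array([-13.9, 122. ,  32. ]), array([ -6.7, 103. ,  32. ]), array([-15.3,  99.7,  32. ]), array([-22.5, 118.7,  32. ])]
```

Run:
```python
from bench import ctrl
print(ctrl.hand_in())
```

```text
the job is handed in; nothing more can be done
None
```

The specimen is clamped and the wedge is jammed. I handed the job in at about 28 s, with the gripper clear of the vise.

- **Clamping:** I pushed the jaw bar by its knob in small steps with the fingers shut, stopping at 6.1 N on the wrist. Bar drag takes about 2 to 2.7 N of that, so roughly 3.5 to 4 N reached the block.
- **Wedge:** I pushed it about 38 mm, judging by its start and end places in the pictures, until it stopped. I then raised the push to 9, 12, 18 and finally 20.2 N, and backed straight off.

**Last checks, with the robot clear:**
- The specimen is at y = 112.6 mm of the vise, against 113 mm when seated. By eye in the top view it sits square to the fixed jaw.
- The knob is at about y = 71.6 mm, so the jaw is at about 101.6 mm and has not moved since the clamping.
- The wedge lies tight between bar and ramp. Its thumb plate is within about 2 mm of where the push ended.
- The round mount, driver and tweezers look unmoved. I did not compare the more distant things before and after.

**What disagreed or failed:**
- My automatic outline of the specimen at the end picked up only part of the block, so the squareness is judged by eye.
- The two cameras differed by 2 to 3 mm on the thumb plate, specimen and knob.

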